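# Index the rotary dose dispenser to the yellow cup and open its hatch

## Robot

A 6-joint arm with a two-finger parallel gripper is mounted at the origin on the work surface. World frame = base frame: x ahead of the robot, y to its left, z up, the work surface at z = 0. Lengths are in mm, angles in rad, forces in N, time in s.
With the tool pointing down it reaches from about 325 to 925 mm from the base axis. Payload 3.1 kg.
Tool frame: the origin (TCP) lies between the finger pads; the fingertips stand 14 mm ahead of it and the grasp point (between the pads) lies 5 mm behind it; x points along the fingers, y is the direction in which the jaws open and shut, and the axes are right-handed (so a half turn about x gives the same grasp; the last joint's range is limited). The gripper opens to 85 mm and grips with 20 to 120 N. Pads are 22 mm wide; open, the fingers measure 114 mm over their backs; the gripper's body (76 mm by 85 mm) begins 54 mm behind the grasp point. The pads swing forward as they close: fully open they stand 13 mm farther back than shut.
Start: joints at [-1.323, 0.217, 1.613, -0, 1.311, -0.112], TCP at [220.076, -584.984, 245.3] pointing down, gripper open.
Joint ranges: [-2.75, 2.75], [-0.78, 2.1], [0.31, 2.55], [-1.13, 4.27], [0.13, 2.63], [-2.58, 2.58]. Speed limits (rad/s): [2.79, 2.79, 3.14, 3.14, 3.14, 3.14].

## Interface

Orientations are given as a unit quaternion [w, x, y, z].
In Python, from station import manip, cams, sign_off gives the robot as it stands. The module is installed in compiled form; this text tells all that it offers.
- The arm moves only by the tool move_arm, never from a script. Its argument "targets" is a list of rows, each an object of numbers: "tx", "ty", "tz": the shift along the tool's x, y, z in m; "ax", "ay", "az": the turn, a rotation vector about the tool's x, y, z in degrees. In form: [{"tx": .., "ty": .., "tz": .., "ax": .., "ay": .., "az": ..}, ...]. A call has 1 to 20 rows; each row shifts and turns the commanded pose from where the row before left it, along the tool's axes as they then stand; what a row does not reach is not made up. A row lasts 1/10 s, in which the tool goes at most 50 mm and 8.59 degrees, less where a joint would pass 70% of its speed; a pose out of reach is approached as far as the arm can. A call is refused whole if a number of a shift passes 0.05 or a number of a turn 8.59, either way. A call with a gripper value outside its range is refused whole. "claw" is the finger opening in m, from 0 to 0.0854, set as the call begins (left out, the last holds). The fingers move at their own pace and stop on an object; "squeeze" is the grip in N (left out, the last holds). Time passes only in rows, so rows that do not move let the fingers close. It gives the time, the measured TCP pose, the force and the opening at its end, in the units of the state.
- manip.sense(): the state, without advancing time (a new reading comes with each control period).
- cams.get_image(name): name is "side" or "top"; returns a dict with "img" (480x640x3 uint8, red, green, blue), "fx", "fy", "cx", "cy" (pixels), "eye" and "rotation" of the camera in the world. Camera axes: x right, y down, z forward; pixel columns grow to the right and rows downward; lengths in mm; the calibration is good to about 2 mm. A picture is of the moment at which its call begins. There is no depth.
- sign_off(): hands the job in, once; it reports no verdict.
The state is a dict: "time": time; "q": joint angles; "joint_vel": joint speeds; "effort": joint torques, N m; "eef_pos": TCP position; "ee_rot": TCP orientation; "ft_force": force on the tool from outside, world axes, zero at the start; "ft_torque": the same for the moment, N m; "opening": finger opening in mm.
Only numpy, scipy, OpenCV 4.12 (cv2) and the standard library are available. Lean on these libraries where they do the work, as an engineer would, in place of code of your own. Each camera call takes 0.05 s, during which the arm holds its last target.

## Task

Get the next dose ready at the rotary pill dispenser: with a light fingertip on the side or top of the black knurled knob, turn it by friction until the yellow cup clicks into place under the closed white hatch, and then push the orange rib sideways to slide the hatch fully open and come clear. Nothing is to be gripped: do not pinch the knob or the rib, do not force, shove or lift the dispenser, and leave the cup stack, the yellow carton and the tablet bottle as they stand.

Things in the scene. Friction and masses are not known exactly. Their poses are not given: they have to be found in the camera images.
- dispenser: Square pill dispenser: blue case, white rim, clear flat lid, 220 x 220 mm, lid top at 48 mm, about 2 kg, loose on four rubber feet (slides if pushed sideways with over about 14 N). Origin: centre of its underside, on the knob's upright axis; x points from the hatch side through the knob to the plain far side, y is the way the hatch opens, z up.
- lid_opening (a point): Centre of the only opening in the lid, 46 x 46 mm, at x = -72 mm, y = 0, z = 48 mm of the dispenser, covered at the start by the hatch. Under the lid turns a tray with eight round cups, 47 mm wide, centres on a circle of 72 mm radius, 45 degrees apart: one yellow, the others blue, green or white.
- knob_top (a point): Centre of the knob's flat top, on its axis, 77 mm above the dispenser's underside. Dark cylinder 64 mm in diameter, grippy, its side finely knurled from 53 to 77 mm height, above a thin 74 mm collar. Coloured dots on the top mark each cup's direction. The lid around is free but for the hatch, its rib and low rails (54 mm high), all at x below -40 mm of the dispenser.
- tray (a joint): Angle of knob and tray, which turn as one. 0 = yellow cup under the hatch; grows clockwise seen from above. A sprung ball holds it in clicks 0.785 rad (45 deg) apart: 0, -0.785, -1.571, -2.356 (stops at -3.3 and 2.5). Starts at one of the last three: one to three clicks clockwise to go. Leaving a click takes 0.045 N m (1.4 N at the knob's side); past half way (0.39 rad) it snaps on by itself if let go.
- yellow_cup (a point): Centre of the mouth of the yellow cup, 72 mm from the knob's axis, 41 mm above the dispenser's underside; turns with the tray.
- hatch (a joint): Travel of the white sliding hatch (m): 0 = shut over the opening, 0.048 = fully open against its stop. It slides along +y of the dispenser, takes 1 to 2 N and stays where it is left.
- hatch_rib (a point): Middle of the top of the orange push rib on the hatch, 62.5 mm above the dispenser's underside; moves with the hatch. When shut it is at x = -71 mm, y = 0 of the dispenser. The rib is 34 mm long along x, 8 mm thick along y and stands 11 mm above the flat hatch plate (52 x 54 mm, its top at 51.5 mm).
- cup_stack: Bystander: a stack of small blue and mint dosing cups, 43 mm across, 64 mm high, loose and light, beside the dispenser on its +y side. Origin: centre of its underside.
- carton: Bystander: yellow and white medicine carton, 115 x 55 x 28 mm, lying flat on the dispenser's -y side. Origin: centre of its underside, x along its length.
- tablet_bottle: Bystander: white tablet bottle with green label, 46 mm across, 78 mm high, standing beyond the dispenser on its +x side. Origin: centre of its underside.

How it is judged:
By the outcome, as a careful person would: the job done as asked, in the order asked, and still so for the second after the job is handed in, with the robot touching nothing.
It also fails if it takes over 61 s, if anything falls off the work surface, if the arm or the gripper's body presses on something with over 40 N, if the wrist force passes 120 N, or if a joint passes its speed limit or range.

## Working session

There is one attempt and no reset: what is moved stays moved. The work goes in short steps, Python scripts to look and compute and a tool call to move; the robot and the scene stay as the last step left them, time stands still between calls to the robot, and variables do not carry over. Pictures are saved under pics/ and viewed, and the job is handed in when it is done.

Besides the shell and the picture viewer there is one more tool, called as a command line: name --argument value ..., lists and objects as JSON in quotes. move_arm: Moves the arm, as the interface text tells. Its arguments: {"type":"object","properties":{"targets":{"type":"array","items":{"type":"object","properties":{"tx":{"type":"number"},"ty":{"type":"number"},"tz":{"type":"number"},"ax":{"type":"number"},"ay":{"type":"number"},"az":{"type":"number"}}}},"claw":{"type":"number"},"squeeze":{"type":"number"}},"required":["targets"]}

```bash
mkdir -p pics; python3 - <<'E'
from station import manip, cams
import cv2
s=manip.sense()
print({k:s[k] for k in ("time","eef_pos","ee_rot","ft_force","opening")})
for n in ("top","side"):
    c=cams.get_image(n); cv2.imwrite(f"pics/{n}0.png",c["img"][:,:,::-1])
    print(n,{k:c[k] for k in c if k!="img"})
E
```

```text
{'time': 0.0, 'eef_pos': array([ 219.89127548, -584.23422582,  243.97239353]), 'ee_rot': array([-0.12569556, -0.69564905, -0.12735462,  0.69573977]), 'ft_force': array([-0.52086288, -0.34001531, -0.441635  ]), 'opening': 85.11022295887267}
top {'fx': 504.4003534662349, 'fy': 504.4003534662349, 'cx': 308.1597417558401, 'cy': 237.3491908381492, 'eye': array([ 561.42018186,   12.36878206, 1034.07485624]), 'rotation': array([-0.02342676,  0.71498772, -0.69862435,  0.01295252])}
side {'fx': 438.11167528996504, 'fy': 438.11167528996504, 'cx': 318.0372063611196, 'cy': 224.7431245291727, 'eye': array([ 356.61392329, -601.06310458,  457.39658893]), 'rotation': array([-0.50461457,  0.83973894, -0.17012157,  0.1061193 ])}
```

View pics/top0.png

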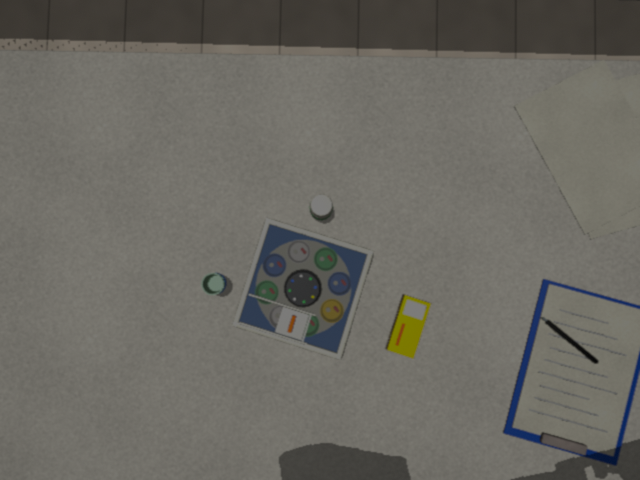

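View pics/side0.png

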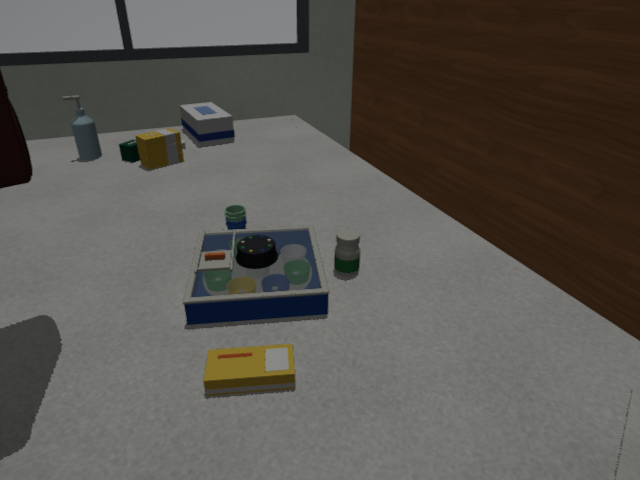

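The top view shows the dispenser with its knob near (303,287), rib (292,323), and yellow cup (332,309). The cup stack is at (215,284), the carton at (409,325) and the bottle at (321,207). Next I'll turn these pixels into positions.

```bash
cat > h.py <<'E'
import numpy as np
from scipy.spatial.transform import Rotation as R
def rot(q): return R.from_quat([q[1],q[2],q[3],q[0]])
def ray(c,u,v,z):
    d=rot(c["rotation"]).apply([(u-c["cx"])/c["fx"],(v-c["cy"])/c["fy"],1]); e=np.array(c["eye"])
    return e+d*(z-e[2])/d[2]
def proj(c,p):
    q=rot(c["rotation"]).inv().apply(np.array(p)-c["eye"]); return np.array([c["fx"]*q[0]/q[2]+c["cx"],c["fy"]*q[1]/q[2]+c["cy"]])
E
python3 - <<'E'
from h import *
from station import cams, manip
import cv2
c=cams.get_image("top"); im=c["img"]
bgr=im[:,:,::-1].copy()
crop=cv2.resize(bgr[210:370,195:395],None,fx=4,fy=3.75,interpolation=cv2.INTER_CUBIC) 
crop=cv2.resize(bgr[212:362,205:405],None,fx=4,fy=4,interpolation=cv2.INTER_CUBIC); cv2.imwrite("pics/topz.png",crop)
for n,u,v,z in (("knob",303,287,77),("rib",292,323,62.5),("yc",332,309,41),("cups",215,284,64),("bottle",321,207,78),("carton",409,325,28)):
    print(n,ray(c,u,v,z).round(1))
for u,v in ((268,220),(373,251),(341,357),(235,324)): print(ray(c,u,v,48).round(1))
c=cams.get_image("side")
cv2.imwrite("pics/sidez.png",cv2.resize(c["img"][200:340,170:370,::-1],None,fx=4,fy=4,interpolation=cv2.INTER_CUBIC))
for n,u,v,z in (("knob",257,243,77),("rib",215,256,62.5)): print(n,ray(c,u,v,z).round(1))
E
```

```text
knob [516.3  34.7  77. ]
rib [446.6  54.4  62.5]
yc [473.2 -22.2  41. ]
cups [517.4 204.2  64. ]
bottle [668.9   4.   78. ]
carton [ 444.4 -175.2   28. ]
[644.3 107.2  48. ]
[588.2 -99.6  48. ]
[382.  -41.3  48. ]
[440.1 165.8  48. ]
knob [517.8  36.6  77. ]
rib [446.2  45.9  62.5]
```

View pics/topz.png

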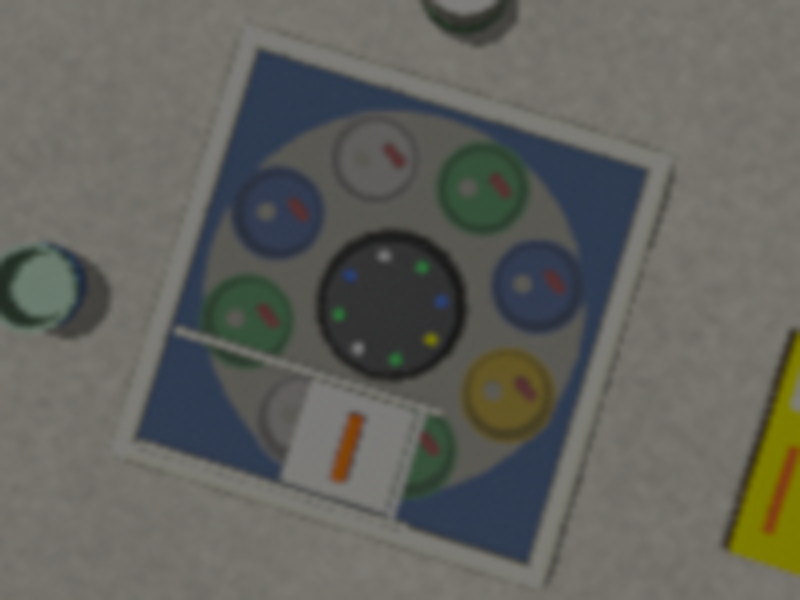

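View pics/sidez.png

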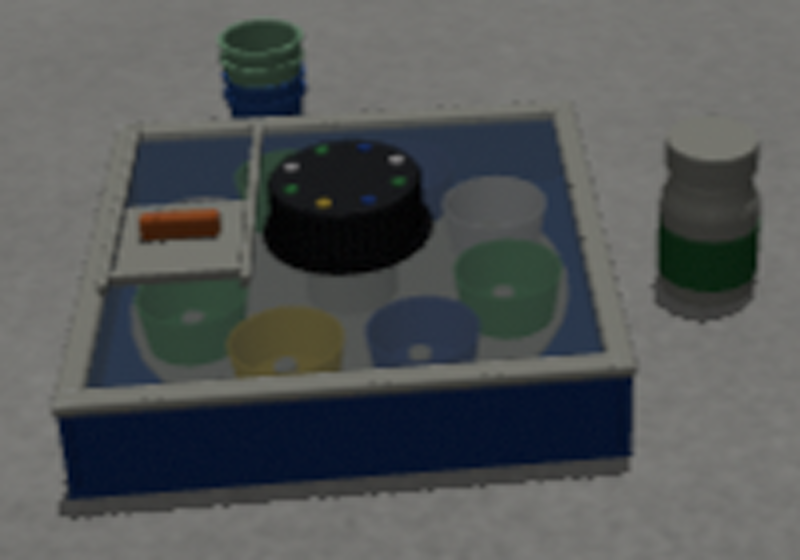

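```bash
python3 - <<'E'
from h import *
from station import cams, manip
c=cams.get_image("top")
z=lambda u,v:(205+u/4-.375,212+v/4-.375)
dots=dict(w1=(384,255),g=(422,267),b=(441,301),y=(430,340),g2=(396,360),w2=(358,349),g3=(338,314),b2=(350,274))
P={k:ray(c,*z(*v),77) for k,v in dots.items()}
C=np.mean(list(P.values()),0); print("C",C, {k:(round(np.hypot(*(p-C)[:2]),1)) for k,p in P.items()})
rib=ray(c,*z(348,447),62.5); print("rib",rib)
cs=np.array([ray(c,*z(*p),50)[:2] for p in ((252,35),(668,163),(540,578),(123,447))]); print(cs, cs.mean(0))
for a,b in ((3,0),(2,1),(1,0),(2,3)): d=cs[b]-cs[a]; print("edge",np.degrees(np.arctan2(d[1],d[0])),np.hypot(*d))
d=(C-rib)[:2]; print("axis", np.degrees(np.arctan2(d[1],d[0])),np.hypot(*d))
for k,p in P.items(): q=p-C; print(k,np.degrees(np.arctan2(q[1],q[0])).round(1))
cups=dict(w=(375,158),g=(483,187),b=(537,285),y=(508,393),g3=(247,320),b2=(278,212))
for k,v in cups.items(): q=ray(c,*z(*v),41)-C; print("cup",k,np.degrees(np.arctan2(q[1],q[0])).round(1),np.hypot(*q[:2]).round(1))
s=manip.sense(); print(s["time"],rot(s["ee_rot"]).as_matrix().round(3),s["q"],s["eef_pos"],s["ft_force"])
E
```

```text
C [513.49306716  36.32484256  77.        ] {'w1': np.float64(24.9), 'g': np.float64(24.4), 'b': np.float64(24.4), 'y': np.float64(24.4), 'g2': np.float64(24.9), 'w2': np.float64(24.7), 'g3': np.float64(24.7), 'b2': np.float64(24.6)}
rib [445.82784441  55.10522451  62.5       ]
[[643.41645414 107.74254207]
 [585.45616507 -96.70793536]
 [384.00035684 -38.52102729]
 [441.58942081 164.84437578]] [513.61559922  34.3394888 ]
edge -15.797513494493717 209.74930463168303
edge -16.110416083852023 209.690626735189
edge 74.17233544500587 212.50739476760018
edge 74.18892605848782 211.36221860996935
axis -15.511915335357076 70.22310955657336
w1 7.8
g -37.2
b -81.4
y -127.5
g2 -171.9
w2 143.8
g3 98.5
b2 51.5
cup w 8.0 72.0
cup g -36.7 72.7
cup b -81.3 71.8
cup y -126.0 71.5
cup g3 97.7 71.5
cup b2 52.6 71.8
0.25 [[-0.     0.352 -0.936]
 [ 0.001 -0.936 -0.352]
 [-1.    -0.001 -0.   ]] [-1.32322062e+00  2.17361354e-01  1.61411348e+00  1.05428939e-05
  1.31131216e+00 -1.12226933e-01] [ 219.97397283 -584.62088863  244.6406706 ] [-0.40696467  0.20568446  0.23890124]
```

move_arm --claw 0 --squeeze 20 --targets '[{"ty":-0.031,"tz":-0.031},{"ty":-0.031,"tz":-0.031},{"ty":-0.031,"tz":-0.031},{"ty":-0.031,"tz":-0.031},{"ty":-0.031,"tz":-0.031},{"ty":-0.031,"tz":-0.031},{"ty":-0.031,"tz":-0.031},{"ty":-0.031,"tz":-0.031},{"ty":-0.031,"tz":-0.031},{"ty":-0.031,"tz":-0.031},{"ty":-0.031,"tz":-0.031},{"ty":-0.031,"tz":-0.031},{"ty":-0.031,"tz":-0.031},{"ty":-0.031,"tz":-0.031},{"ty":-0.031,"tz":-0.031},{"ty":-0.031,"tz":-0.031}]'

```text
invalid input at $.targets[0]: expected keys tx, ty, tz, ax, ay, az
```

move_arm --targets '[{"ax":-8,"tx":0.012},{"ax":-8,"tx":0.012},{"ax":-8,"tx":0.012},{"ax":-8,"tx":0.012},{"ax":-8,"tx":0.012},{"ax":-8,"tx":0.012},{"ax":-8,"tx":0.012},{"ax":-8,"tx":0.012},{"ax":-8,"tx":0.012},{"ax":-8,"tx":0.012},{},{},{}]'

```text
invalid input at $.targets[0]: expected keys tx, ty, tz, ax, ay, az
```

```bash
cat > look.py <<'E'
import sys
from h import *
from station import cams, manip
import cv2
s=manip.sense(); print(s["time"],"pos",np.array(s["eef_pos"]).round(2),"F",np.array(s["ft_force"]).round(2),"T",np.array(s["ft_torque"]).round(3),"open",s["opening"],"q",np.array(s["q"]).round(3));print(rot(s["ee_rot"]).as_matrix().round(3))
if len(sys.argv)>1:
    c=cams.get_image("top"); cv2.imwrite(f"pics/{sys.argv[1]}t.png",cv2.resize(c["img"][212:362,205:405,::-1],None,fx=4,fy=4,interpolation=cv2.INTER_CUBIC))
    c=cams.get_image("side"); cv2.imwrite(f"pics/{sys.argv[1]}s.png",cv2.resize(c["img"][160:310,170:370,::-1],None,fx=4,fy=4,interpolation=cv2.INTER_CUBIC))
E
python3 look.py a
```

```text
0.25 pos [ 219.97 -584.62  244.64] F [-0.41  0.21  0.24] T [ 0.055 -0.002 -0.002] open 85.36437714734346 q [-1.323  0.217  1.614  0.     1.311 -0.112]
[[-0.     0.352 -0.936]
 [ 0.001 -0.936 -0.352]
 [-1.    -0.001 -0.   ]]
```

View pics/as.png

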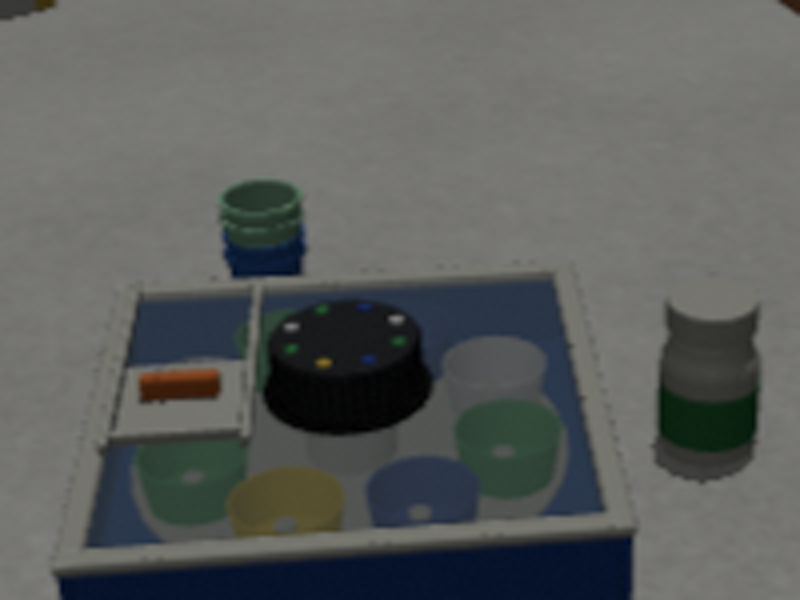

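The picture is unchanged, because both move calls were refused: every row needs all six keys.

move_arm --claw 0 --squeeze 20 --targets '[{"tx":0,"ty":-0.031,"tz":-0.031,"ax":0,"ay":0,"az":0},{"tx":0,"ty":-0.031,"tz":-0.031,"ax":0,"ay":0,"az":0},{"tx":0,"ty":-0.031,"tz":-0.031,"ax":0,"ay":0,"az":0},{"tx":0,"ty":-0.031,"tz":-0.031,"ax":0,"ay":0,"az":0},{"tx":0,"ty":-0.031,"tz":-0.031,"ax":0,"ay":0,"az":0},{"tx":0,"ty":-0.031,"tz":-0.031,"ax":0,"ay":0,"az":0},{"tx":0,"ty":-0.031,"tz":-0.031,"ax":0,"ay":0,"az":0},{"tx":0,"ty":-0.031,"tz":-0.031,"ax":0,"ay":0,"az":0},{"tx":0,"ty":-0.031,"tz":-0.031,"ax":0,"ay":0,"az":0},{"tx":0,"ty":-0.031,"tz":-0.031,"ax":0,"ay":0,"az":0},{"tx":0,"ty":-0.031,"tz":-0.031,"ax":0,"ay":0,"az":0},{"tx":0,"ty":-0.031,"tz":-0.031,"ax":0,"ay":0,"az":0},{"tx":0,"ty":-0.031,"tz":-0.031,"ax":0,"ay":0,"az":0},{"tx":0,"ty":-0.031,"tz":-0.031,"ax":0,"ay":0,"az":0},{"tx":0,"ty":-0.031,"tz":-0.031,"ax":0,"ay":0,"az":0},{"tx":0,"ty":-0.031,"tz":-0.031,"ax":0,"ay":0,"az":0}]'

```text
time: 1.95
eef_pos: [510.2, 55.8, 245.6]
ee_rot: [0.127, 0.696, 0.127, -0.695]
ft_force: [0.9, 0.5, -0.2]
opening: 0.1
```

move_arm --targets '[{"tx":0.012,"ty":0,"tz":0,"ax":-8,"ay":0,"az":0},{"tx":0.012,"ty":0,"tz":0,"ax":-8,"ay":0,"az":0},{"tx":0.012,"ty":0,"tz":0,"ax":-8,"ay":0,"az":0},{"tx":0.012,"ty":0,"tz":0,"ax":-8,"ay":0,"az":0},{"tx":0.012,"ty":0,"tz":0,"ax":-8,"ay":0,"az":0},{"tx":0.012,"ty":0,"tz":0,"ax":-8,"ay":0,"az":0},{"tx":0.012,"ty":0,"tz":0,"ax":-8,"ay":0,"az":0},{"tx":0.012,"ty":0,"tz":0,"ax":-8,"ay":0,"az":0},{"tx":0.012,"ty":0,"tz":0,"ax":-8,"ay":0,"az":0},{"tx":0.012,"ty":0,"tz":0,"ax":-8,"ay":0,"az":0},{"tx":0,"ty":0,"tz":0,"ax":0,"ay":0,"az":0},{"tx":0,"ty":0,"tz":0,"ax":0,"ay":0,"az":0}]'

```text
time: 3.15
eef_pos: [509.6, 53.9, 125.4]
ee_rot: [0.543, 0.452, 0.544, -0.452]
ft_force: [0.1, -0.4, -0.3]
opening: -0.2
```

```bash
python3 look.py b
```

```text
3.15 pos [509.64  53.9  125.36] F [ 0.14 -0.45 -0.25] T [-0.014  0.003 -0.038] open -0.1744780573298231 q [-0.032  0.119  1.971  0.     1.052 -0.214]
[[-0.     0.983  0.181]
 [ 0.     0.181 -0.983]
 [-1.    -0.    -0.   ]]
```

View pics/bs.png

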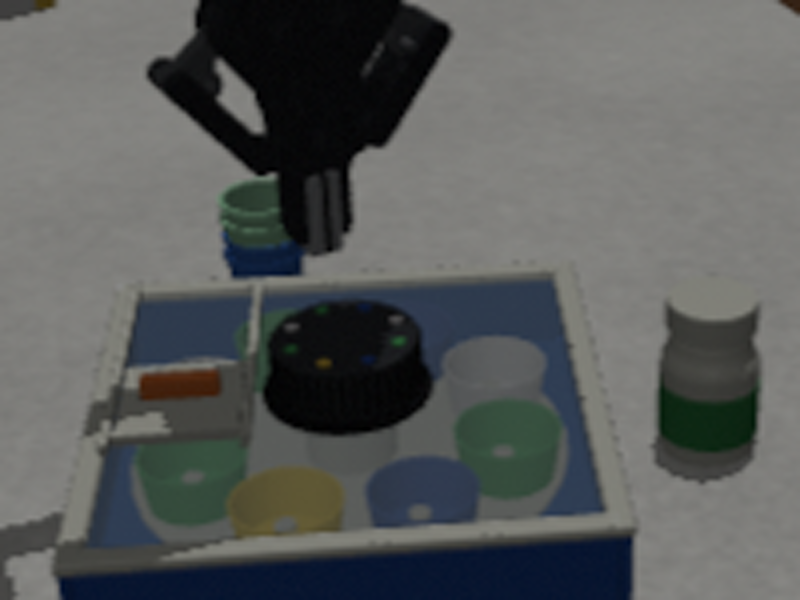

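The closed fingers hang above the +y side of the knob top. Next I'll go down in steps to find contact.

move_arm --targets '[{"tx":0.01,"ty":0,"tz":0,"ax":0,"ay":0,"az":0},{"tx":0.01,"ty":0,"tz":0,"ax":0,"ay":0,"az":0},{"tx":0.006,"ty":0,"tz":0,"ax":0,"ay":0,"az":0},{"tx":0.004,"ty":0,"tz":0,"ax":0,"ay":0,"az":0},{"tx":0.002,"ty":0,"tz":0,"ax":0,"ay":0,"az":0},{"tx":0,"ty":0,"tz":0,"ax":0,"ay":0,"az":0}]'

```text
time: 3.85
eef_pos: [509.4, 53.9, 92.8]
ee_rot: [0.544, 0.451, 0.544, -0.452]
ft_force: [0.6, 0.4, 1.7]
opening: 0.1
```

move_arm --targets '[{"tx":0.001,"ty":0,"tz":0,"ax":0,"ay":0,"az":0},{"tx":0,"ty":0,"tz":0,"ax":0,"ay":0,"az":0}]'

```text
time: 4.05
eef_pos: [509.9, 53.9, 92.5]
ee_rot: [0.544, 0.452, 0.544, -0.451]
ft_force: [0.2, 1.3, 0.1]
opening: 0.4
```

move_arm --targets '[{"tx":0.001,"ty":0,"tz":0,"ax":0,"ay":0,"az":0},{"tx":0,"ty":0,"tz":0,"ax":0,"ay":0,"az":0}]'

```text
time: 4.25
eef_pos: [509.8, 53.9, 91.4]
ee_rot: [0.544, 0.452, 0.544, -0.452]
ft_force: [0.3, -0.6, 0.7]
opening: -0.1
```

move_arm --targets '[{"tx":0.0005,"ty":0,"tz":0,"ax":0,"ay":0,"az":0},{"tx":0,"ty":0,"tz":0,"ax":0,"ay":0,"az":0}]'

```text
time: 4.45
eef_pos: [509.9, 53.9, 91.1]
ee_rot: [0.544, 0.452, 0.544, -0.452]
ft_force: [-1.3, 0.2, 1.5]
opening: -0.2
```

move_arm --targets '[{"tx":0.0005,"ty":0,"tz":0,"ax":0,"ay":0,"az":0},{"tx":0,"ty":0,"tz":0,"ax":0,"ay":0,"az":0}]'

```text
time: 4.65
eef_pos: [510.0, 53.9, 91.1]
ee_rot: [0.544, 0.452, 0.544, -0.452]
ft_force: [-1.1, 0.1, 5.4]
opening: 0.3
```

move_arm --targets '[{"tx":0.0005,"ty":0,"tz":0,"ax":0,"ay":0,"az":0},{"tx":0,"ty":0,"tz":0,"ax":0,"ay":0,"az":0}]'

```text
time: 4.85
eef_pos: [510.1, 54.0, 91.0]
ee_rot: [0.544, 0.452, 0.544, -0.452]
ft_force: [-2.4, -0.1, 8.3]
opening: 0.3
```

Contact was at TCP z of about 91.1, as expected, and I'm pressing with about 8 N. Now the arc: 5° per row about the knob axis at r = 18.7 mm.

move_arm --targets '[{"tx":0,"ty":0.00163,"tz":7e-05,"ax":5,"ay":0,"az":0},{"tx":0,"ty":0.00163,"tz":7e-05,"ax":5,"ay":0,"az":0},{"tx":0,"ty":0.00163,"tz":7e-05,"ax":5,"ay":0,"az":0},{"tx":0,"ty":0.00163,"tz":7e-05,"ax":5,"ay":0,"az":0}]'

```text
time: 5.25
eef_pos: [517.5, 54.1, 91.0]
ee_rot: [0.457, 0.541, 0.456, -0.539]
ft_force: [-0.9, 0.3, 7.5]
opening: 0.3
```

```bash
python3 look.py c
```

```text
5.25 pos [517.51  54.12  91.01] F [-0.89  0.35  7.53] T [0.068 0.172 0.063] open 0.2770147122075501 q [-0.031  0.186  1.971  0.     0.982  0.136]
[[ 0.003  0.986 -0.167]
 [ 0.    -0.167 -0.986]
 [-1.     0.003 -0.001]]
```

View pics/cs.png

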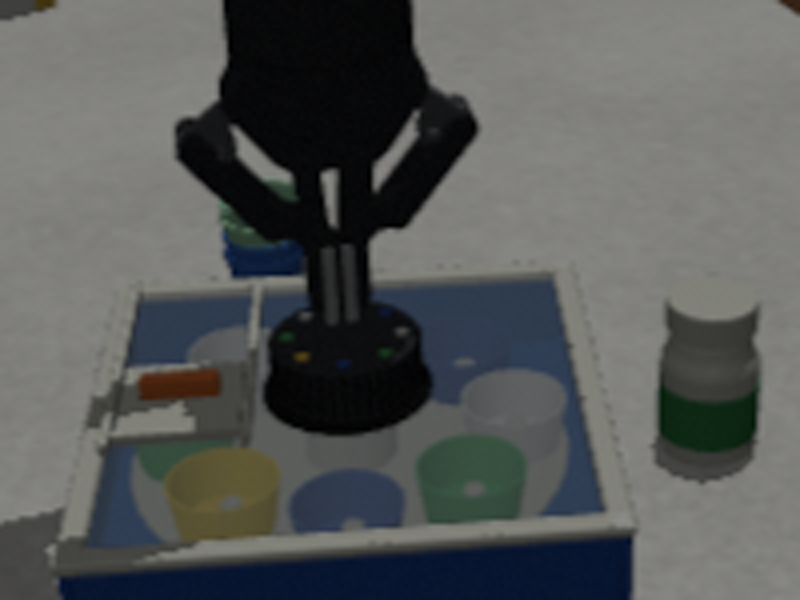

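View pics/ct.png

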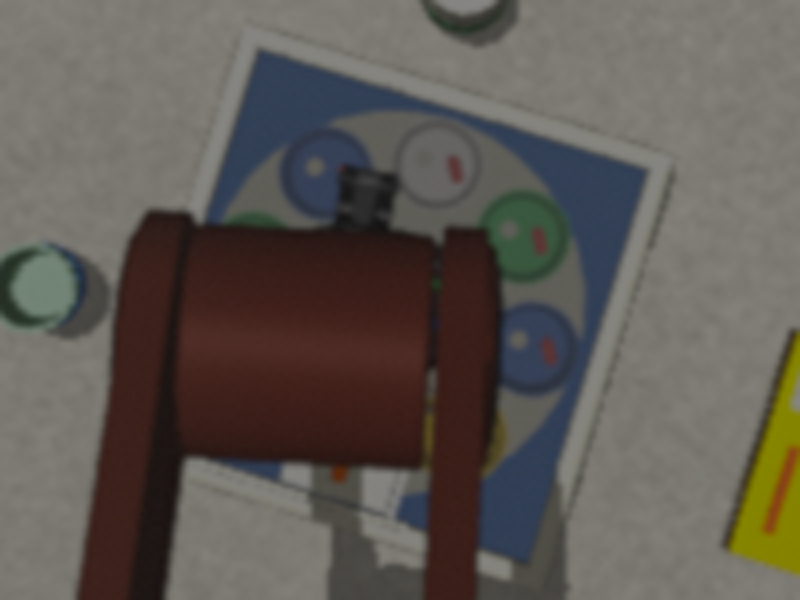

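Both views show the tray turned about 20° with the finger, and the case edges have not moved. About 49° remains.

move_arm --targets '[{"tx":0,"ty":0.00163,"tz":7e-05,"ax":5,"ay":0,"az":0},{"tx":0,"ty":0.00163,"tz":7e-05,"ax":5,"ay":0,"az":0},{"tx":0,"ty":0.00163,"tz":7e-05,"ax":5,"ay":0,"az":0},{"tx":0,"ty":0.00163,"tz":7e-05,"ax":5,"ay":0,"az":0},{"tx":0,"ty":0.00163,"tz":7e-05,"ax":5,"ay":0,"az":0}]'

```text
time: 5.85
eef_pos: [524.6, 51.2, 91.0]
ee_rot: [0.329, 0.627, 0.329, -0.625]
ft_force: [-1.5, 0.9, 6.7]
opening: 0.5
```

move_arm --targets '[{"tx":0,"ty":0.00163,"tz":7e-05,"ax":5,"ay":0,"az":0},{"tx":0,"ty":0.00163,"tz":7e-05,"ax":5,"ay":0,"az":0},{"tx":0,"ty":0.00163,"tz":7e-05,"ax":5,"ay":0,"az":0},{"tx":0,"ty":0.00163,"tz":7e-05,"ax":5,"ay":0,"az":0},{"tx":0,"ty":0.00163,"tz":7e-05,"ax":5,"ay":0,"az":0},{"tx":0,"ty":0,"tz":0,"ax":0,"ay":0,"az":0}]'

```text
time: 6.45
eef_pos: [530.2, 45.0, 91.0]
ee_rot: [0.186, 0.683, 0.186, -0.682]
ft_force: [-1.6, 0.3, 6.3]
opening: -0.1
```

```bash
python3 look.py d
```

```text
6.45 pos [530.17  45.04  91.05] F [-1.64  0.31  6.31] T [0.046 0.227 0.025] open -0.12546240317845167 q [-0.047  0.209  1.942  0.     0.988  0.99 ]
[[ 0.002  0.508 -0.861]
 [ 0.    -0.861 -0.508]
 [-1.     0.001 -0.001]]
```

View pics/ds.png

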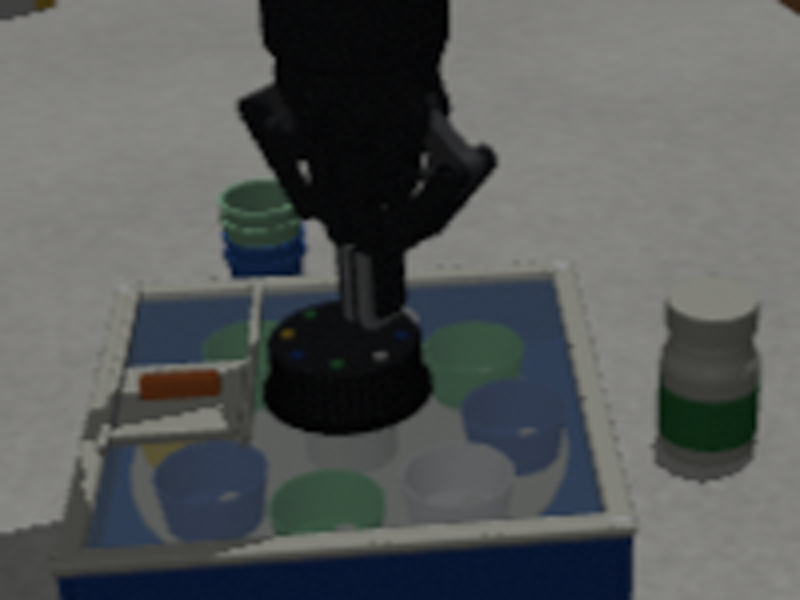

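```bash
python3 - <<'E'
from h import *
from station import cams
c=cams.get_image("side")
P={k:ray(c,170+u/4-.375,160+v/4-.375,77) for k,(u,v) in dict(y=(287,334),b=(298,355),g=(337,364),w=(381,355),b2=(401,336),g2=(310,314)).items()}
C=np.array([513.6,35.7,77]); 
for n in (0,1):
  C=(P["b"]+P["y"]+P["g2"]+P["w"]+P["b2"])/5 if 0 else C
for k,p in P.items(): q=(p-C)[:2]; print(k,np.hypot(*q).round(1),np.degrees(np.arctan2(q[1],q[0])).round(1))
E
```

```text
y 23.3 152.6
b 22.3 -158.6
g 22.8 -109.6
w 24.3 -62.0
b2 25.8 -21.9
g2 24.8 106.5
```

From the dots in the side view, the yellow one is now at about 157° ± 5° against the hatch direction of 164°, which is within snapping range. I'll lift straight off so it can click in.

move_arm --targets '[{"tx":-0.003,"ty":0,"tz":0,"ax":0,"ay":0,"az":0},{"tx":-0.02,"ty":0,"tz":0,"ax":0,"ay":0,"az":0},{"tx":-0.03,"ty":0,"tz":0,"ax":0,"ay":0,"az":0},{"tx":0,"ty":0.04,"tz":0.02,"ax":0,"ay":0,"az":0},{"tx":0,"ty":0.04,"tz":0.02,"ax":0,"ay":0,"az":0},{"tx":0,"ty":0.04,"tz":0.02,"ax":0,"ay":0,"az":0},{"tx":0,"ty":0.04,"tz":0.02,"ax":0,"ay":0,"az":0},{"tx":0,"ty":0,"tz":0,"ax":0,"ay":0,"az":0}]'

```text
time: 7.4
eef_pos: [542.4, -138.6, 143.1]
ee_rot: [0.186, 0.683, 0.184, -0.682]
ft_force: [-0.3, 0.5, 0.4]
opening: 0.0
```

```bash
python3 look.py e
```

```text
7.4 pos [ 542.36 -138.59  143.06] F [-0.35  0.52  0.4 ] T [ 0.013 -0.003 -0.038] open 0.010615373071608002 q [-0.374  0.189  1.852 -0.002  1.098  0.668]
[[ 0.002  0.505 -0.863]
 [-0.003 -0.863 -0.505]
 [-1.     0.003  0.   ]]
```

View pics/et.png

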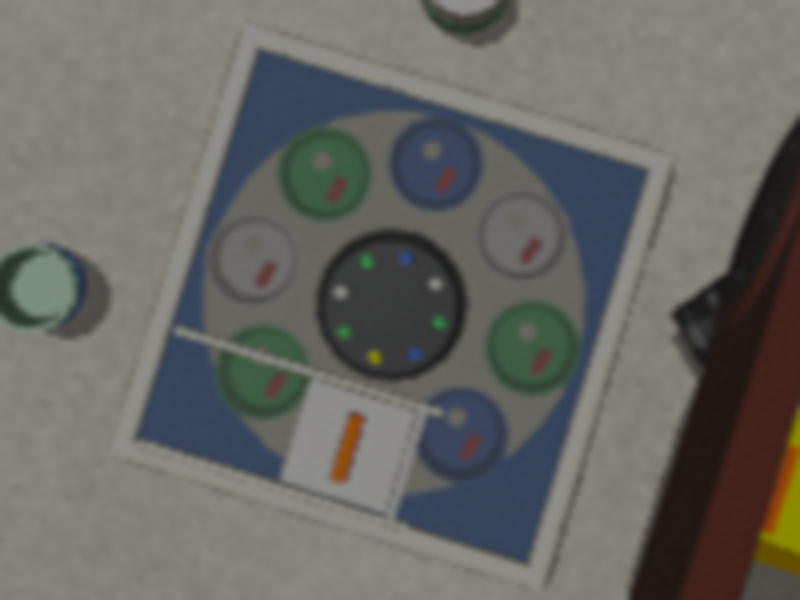

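View pics/es.png

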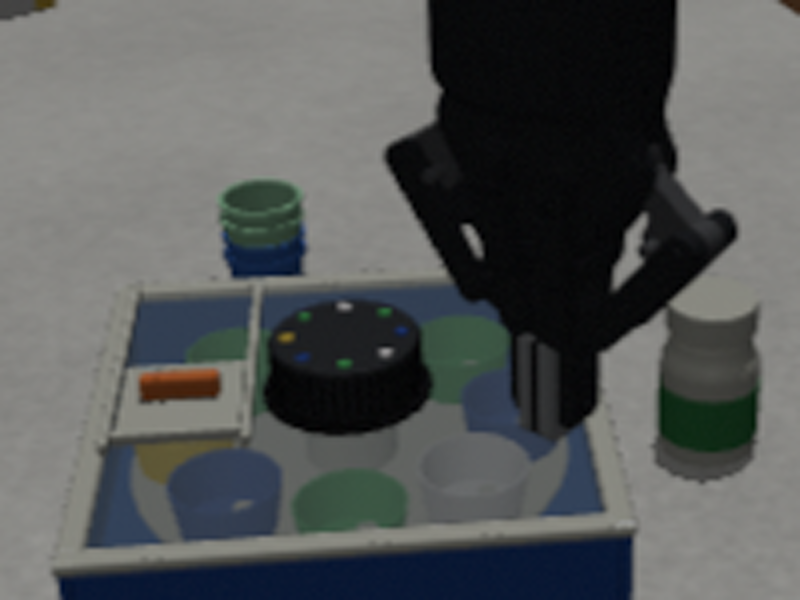

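The yellow dot at zoomed (374,357) lies on the hatch direction (-18° against -17°). The yellow cup is under the hatch and the case has not moved. Next I'll line the tool up with the dispenser and go to a point above the -y side of the rib.

move_arm --targets '[{"tx":0,"ty":0,"tz":0,"ax":-7.3,"ay":0,"az":0},{"tx":0,"ty":0,"tz":0,"ax":-7.3,"ay":0,"az":0},{"tx":0,"ty":0,"tz":0,"ax":-7.3,"ay":0,"az":0},{"tx":0,"ty":0,"tz":0,"ax":-7.3,"ay":0,"az":0},{"tx":0,"ty":0,"tz":0,"ax":-7.3,"ay":0,"az":0},{"tx":0,"ty":0,"tz":0,"ax":-7.3,"ay":0,"az":0},{"tx":0,"ty":-0.0296,"tz":-0.0252,"ax":0,"ay":0,"az":0},{"tx":0,"ty":-0.0296,"tz":-0.0252,"ax":0,"ay":0,"az":0},{"tx":0,"ty":-0.0296,"tz":-0.0252,"ax":0,"ay":0,"az":0},{"tx":0,"ty":-0.0296,"tz":-0.0252,"ax":0,"ay":0,"az":0},{"tx":0,"ty":-0.0296,"tz":-0.0252,"ax":0,"ay":0,"az":0},{"tx":0,"ty":0,"tz":0,"ax":0,"ay":0,"az":0},{"tx":0,"ty":0,"tz":0,"ax":0,"ay":0,"az":0}]'

```text
time: 8.8
eef_pos: [432.3, 29.3, 142.6]
ee_rot: [0.429, 0.562, 0.429, -0.562]
ft_force: [0.2, -0.5, 0.3]
opening: 0.1
```

```bash
cat >> look.py <<'E'
a=np.radians(-15.9); d=np.array(s["eef_pos"])[:2]-[513.6,35.7]; print("disp xy",(d@[np.cos(a),np.sin(a)]).round(1),(d@[-np.sin(a),np.cos(a)]).round(1))
E
python3 look.py f
```

```text
8.8 pos [432.32  29.32 142.56] F [ 0.24 -0.52  0.31] T [ 0.014 -0.015  0.02 ] open 0.06183258708242246 q [-0.094 -0.082  2.138 -0.     1.086  0.174]
[[ 0.     0.964 -0.265]
 [-0.    -0.265 -0.964]
 [-1.     0.     0.   ]]
disp xy -76.4 -28.4
```

View pics/fs.png

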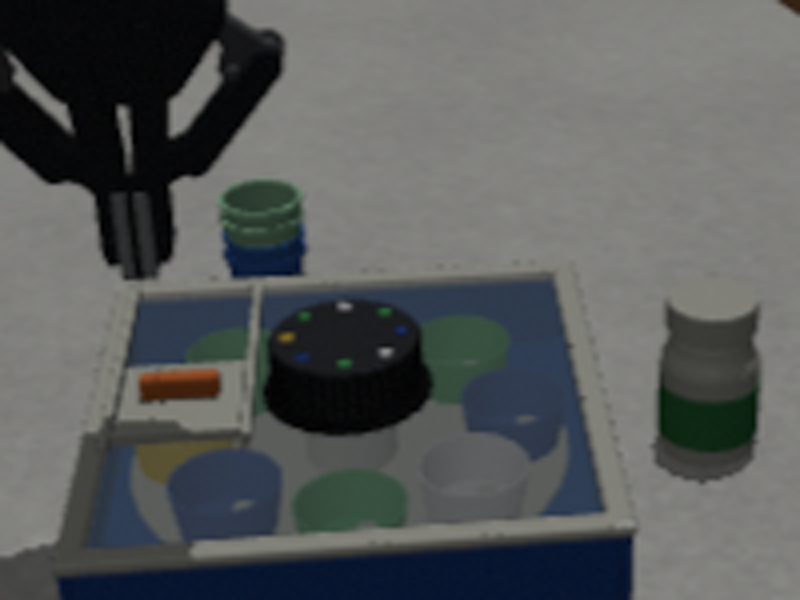

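The finger is above dispenser (-76, -28), on the -y side of the rib. I'll correct by 4 mm and go down to TCP z = 70, which puts the tip at about 56.

move_arm --targets '[{"tx":0.02,"ty":0.004,"tz":0.004,"ax":0,"ay":0,"az":0},{"tx":0.02,"ty":0,"tz":0,"ax":0,"ay":0,"az":0},{"tx":0.015,"ty":0,"tz":0,"ax":0,"ay":0,"az":0},{"tx":0.01,"ty":0,"tz":0,"ax":0,"ay":0,"az":0},{"tx":0.005,"ty":0,"tz":0,"ax":0,"ay":0,"az":0},{"tx":0.002,"ty":0,"tz":0,"ax":0,"ay":0,"az":0},{"tx":0,"ty":0,"tz":0,"ax":0,"ay":0,"az":0}]'

```text
time: 9.6
eef_pos: [436.4, 22.6, 71.0]
ee_rot: [0.428, 0.563, 0.427, -0.563]
ft_force: [0.8, 0.9, 0.4]
opening: -0.0
```

```bash
python3 look.py g
```

```text
9.6 pos [436.39  22.61  71.02] F [0.79 0.85 0.41] T [-0.018 -0.006 -0.056] open -0.04749714639692061 q [-0.109  0.054  2.167 -0.     0.92   0.163]
[[ 0.     0.963 -0.269]
 [-0.    -0.269 -0.963]
 [-1.     0.    -0.   ]]
disp xy -70.7 -33.7
```

View pics/gs.png

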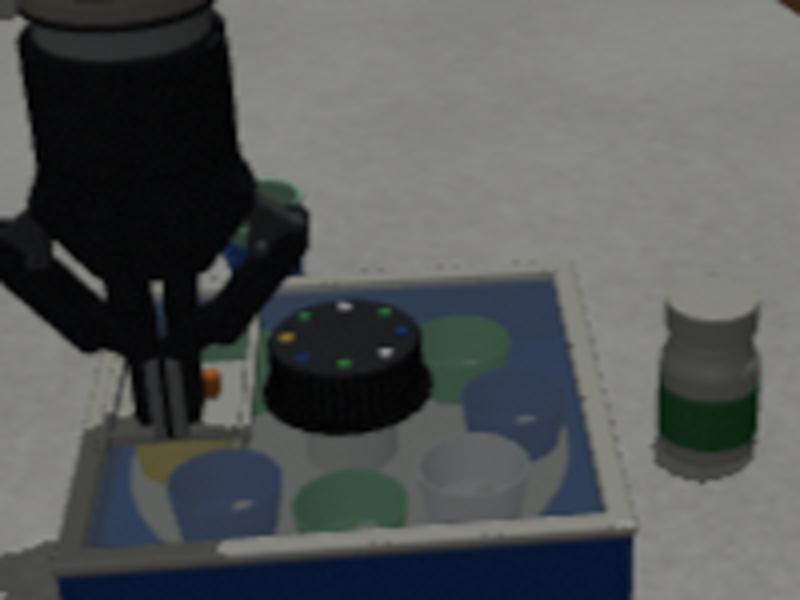

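The finger stands just short of the rib on its -y side, clear of the knob. Now I'll push along +y, which is tool -z.

move_arm --targets '[{"tx":0,"ty":0,"tz":-0.005,"ax":0,"ay":0,"az":0},{"tx":0,"ty":0,"tz":-0.005,"ax":0,"ay":0,"az":0},{"tx":0,"ty":0,"tz":-0.004,"ax":0,"ay":0,"az":0},{"tx":0,"ty":0,"tz":-0.004,"ax":0,"ay":0,"az":0},{"tx":0,"ty":0,"tz":-0.004,"ax":0,"ay":0,"az":0},{"tx":0,"ty":0,"tz":-0.004,"ax":0,"ay":0,"az":0},{"tx":0,"ty":0,"tz":-0.004,"ax":0,"ay":0,"az":0}]'

```text
time: 10.4
eef_pos: [444.1, 51.9, 70.9]
ee_rot: [-0.428, -0.563, -0.428, 0.563]
ft_force: [0.9, -1.5, 1.5]
opening: -0.4
```

move_arm --targets '[{"tx":0,"ty":0,"tz":-0.004,"ax":0,"ay":0,"az":0},{"tx":0,"ty":0,"tz":-0.004,"ax":0,"ay":0,"az":0},{"tx":0,"ty":0,"tz":-0.004,"ax":0,"ay":0,"az":0},{"tx":0,"ty":0,"tz":-0.004,"ax":0,"ay":0,"az":0}]'

```text
time: 10.8
eef_pos: [448.5, 67.4, 70.9]
ee_rot: [0.428, 0.563, 0.427, -0.563]
ft_force: [0.4, -1.7, 0.7]
opening: 0.0
```

```bash
python3 look.py h
```

```text
10.8 pos [448.55  67.39  70.87] F [ 0.38 -1.75  0.73] T [-0.214 -0.038  0.039] open 0.03873332713499632 q [-0.006  0.089  2.13  -0.     0.922  0.266]
[[ 0.     0.963 -0.269]
 [-0.    -0.269 -0.963]
 [-1.     0.    -0.   ]]
disp xy -71.2 12.7
```

View pics/hs.png

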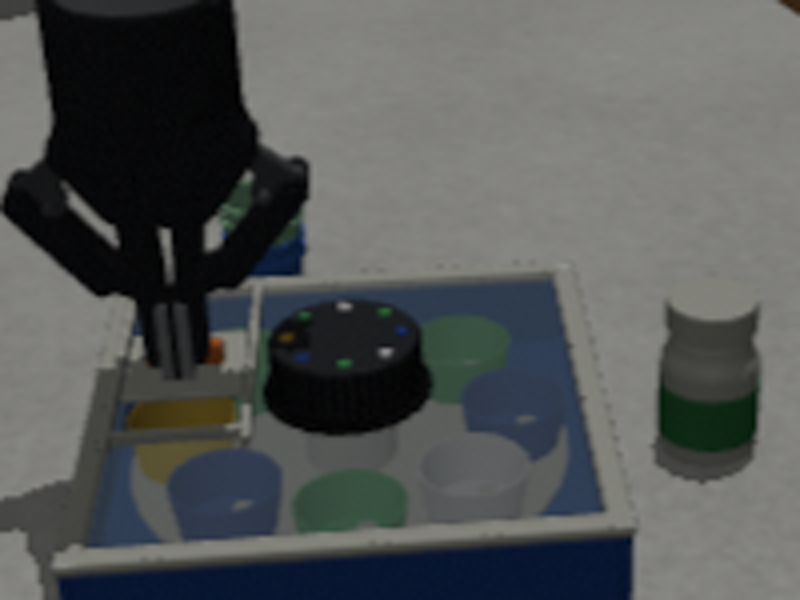

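The hatch is sliding with about 1.7 N, the yellow cup is showing, and roughly 20 mm remains.

move_arm --targets '[{"tx":0,"ty":0,"tz":-0.004,"ax":0,"ay":0,"az":0},{"tx":0,"ty":0,"tz":-0.004,"ax":0,"ay":0,"az":0},{"tx":0,"ty":0,"tz":-0.004,"ax":0,"ay":0,"az":0},{"tx":0,"ty":0,"tz":-0.004,"ax":0,"ay":0,"az":0},{"tx":0,"ty":0,"tz":0,"ax":0,"ay":0,"az":0}]'

```text
time: 11.4
eef_pos: [452.6, 83.2, 70.7]
ee_rot: [0.427, 0.563, 0.428, -0.563]
ft_force: [-0.1, -0.3, 0.7]
opening: -0.2
```

move_arm --targets '[{"tx":0,"ty":0,"tz":-0.001,"ax":0,"ay":0,"az":0},{"tx":0,"ty":0,"tz":-0.001,"ax":0,"ay":0,"az":0},{"tx":0,"ty":0,"tz":0,"ax":0,"ay":0,"az":0}]'

```text
time: 11.7
eef_pos: [453.0, 84.5, 70.7]
ee_rot: [-0.427, -0.563, -0.428, 0.563]
ft_force: [-0.7, -1.1, -0.3]
opening: 0.1
```

```bash
python3 look.py
```

```text
11.7 pos [452.98  84.51  70.74] F [-0.73 -1.13 -0.28] T [-0.117  0.041  0.002] open 0.14106551859882416 q [0.032 0.105 2.113 0.    0.924 0.304]
[[-0.     0.963 -0.269]
 [ 0.    -0.269 -0.963]
 [-1.    -0.     0.   ]]
disp xy -71.7 30.3
```

move_arm --targets '[{"tx":0,"ty":0,"tz":-0.001,"ax":0,"ay":0,"az":0},{"tx":0,"ty":0,"tz":-0.001,"ax":0,"ay":0,"az":0},{"tx":0,"ty":0,"tz":0,"ax":0,"ay":0,"az":0}]'

```text
time: 12.0
eef_pos: [453.6, 86.4, 70.7]
ee_rot: [-0.427, -0.563, -0.428, 0.563]
ft_force: [-0.2, -2.0, -0.5]
opening: -0.3
```

move_arm --targets '[{"tx":0,"ty":0,"tz":-0.001,"ax":0,"ay":0,"az":0},{"tx":0,"ty":0,"tz":0,"ax":0,"ay":0,"az":0}]'

```text
time: 12.2
eef_pos: [453.8, 87.4, 70.7]
ee_rot: [-0.427, -0.563, -0.428, 0.563]
ft_force: [0.2, -0.5, -0.7]
opening: 0.1
```

```bash
python3 look.py i
```

```text
12.2 pos [453.84  87.41  70.73] F [ 0.22 -0.51 -0.68] T [-0.141  0.101  0.019] open 0.10170989409286067 q [0.038 0.108 2.11  0.    0.924 0.31 ]
[[-0.     0.963 -0.269]
 [ 0.    -0.269 -0.963]
 [-1.    -0.    -0.   ]]
disp xy -71.6 33.4
```

View pics/is.png

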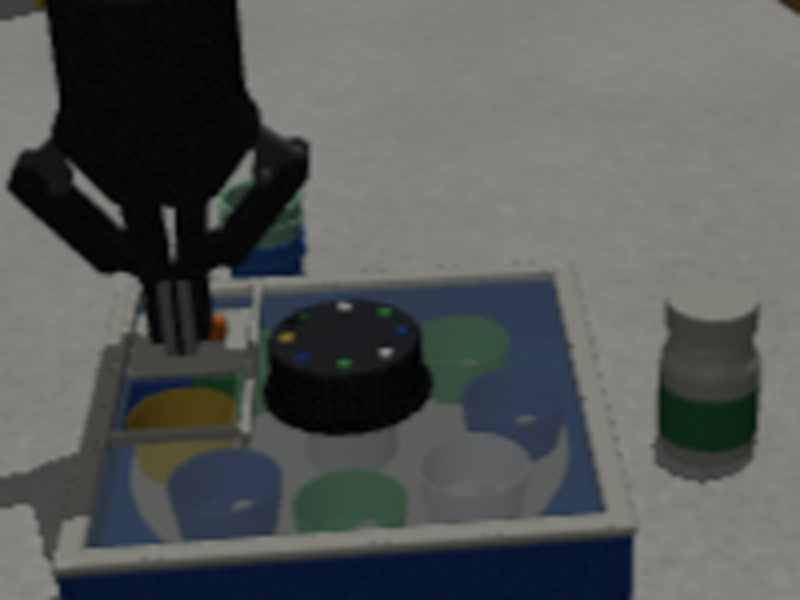

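The opening is nearly clear and no stop has been felt yet, so I'll continue in small steps.

move_arm --targets '[{"tx":0,"ty":0,"tz":-0.001,"ax":0,"ay":0,"az":0},{"tx":0,"ty":0,"tz":0,"ax":0,"ay":0,"az":0}]'

```text
time: 12.5
eef_pos: [454.1, 88.3, 70.7]
ee_rot: [-0.428, -0.563, -0.428, 0.563]
ft_force: [-0.9, -1.2, -0.5]
opening: -0.3
```

move_arm --targets '[{"tx":0,"ty":0,"tz":-0.0005,"ax":0,"ay":0,"az":0},{"tx":0,"ty":0,"tz":0,"ax":0,"ay":0,"az":0}]'

```text
time: 12.7
eef_pos: [454.1, 88.4, 70.7]
ee_rot: [-0.428, -0.563, -0.428, 0.563]
ft_force: [-1.8, -3.2, -0.3]
opening: 0.5
```

move_arm --targets '[{"tx":0,"ty":0,"tz":-0.0005,"ax":0,"ay":0,"az":0},{"tx":0,"ty":0,"tz":0,"ax":0,"ay":0,"az":0}]'

```text
time: 12.9
eef_pos: [454.2, 88.5, 70.7]
ee_rot: [-0.428, -0.562, -0.428, 0.564]
ft_force: [-1.6, -5.0, 0.6]
opening: 0.2
```

The stop is reached: the finger no longer advances and the force has risen to 5 N. I'll back off along -y, lift and come clear.

move_arm --targets '[{"tx":0,"ty":0,"tz":0.005,"ax":0,"ay":0,"az":0},{"tx":0,"ty":0,"tz":0.01,"ax":0,"ay":0,"az":0},{"tx":-0.03,"ty":0,"tz":0,"ax":0,"ay":0,"az":0},{"tx":-0.04,"ty":0,"tz":0,"ax":0,"ay":0,"az":0},{"tx":-0.04,"ty":0,"tz":0.02,"ax":0,"ay":0,"az":0},{"tx":0,"ty":0,"tz":0.045,"ax":0,"ay":0,"az":0},{"tx":0,"ty":0,"tz":0.045,"ax":0,"ay":0,"az":0},{"tx":0,"ty":0,"tz":0.045,"ax":0,"ay":0,"az":0},{"tx":0,"ty":0,"tz":0.045,"ax":0,"ay":0,"az":0},{"tx":0,"ty":0,"tz":0.045,"ax":0,"ay":0,"az":0},{"tx":0,"ty":0,"tz":0.045,"ax":0,"ay":0,"az":0},{"tx":0,"ty":0,"tz":0,"ax":0,"ay":0,"az":0},{"tx":0,"ty":0,"tz":0,"ax":0,"ay":0,"az":0}]'

```text
time: 14.2
eef_pos: [372.2, -205.5, 180.9]
ee_rot: [0.427, 0.564, 0.426, -0.564]
ft_force: [0.2, 1.1, 0.4]
opening: -0.1
```

```bash
python3 look.py j
```

```text
14.2 pos [ 372.17 -205.46  180.94] F [0.23 1.08 0.42] T [-0.005  0.011  0.026] open -0.06156878598022433 q [-6.710e-01 -1.580e-01  2.125e+00  1.000e-03  1.174e+00 -3.950e-01]
[[ 0.001  0.962 -0.272]
 [ 0.001 -0.272 -0.962]
 [-1.     0.001 -0.001]]
disp xy -70.0 -270.7
```

View pics/jt.png

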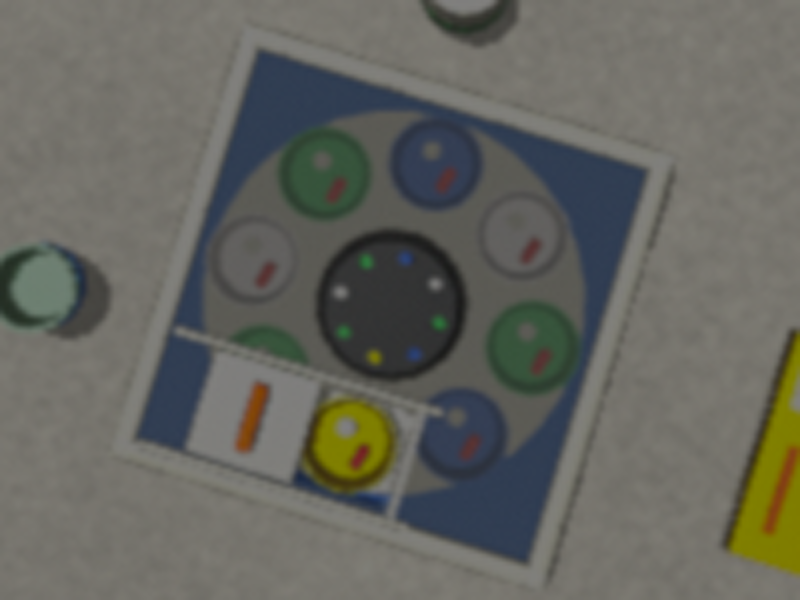

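View pics/js.png

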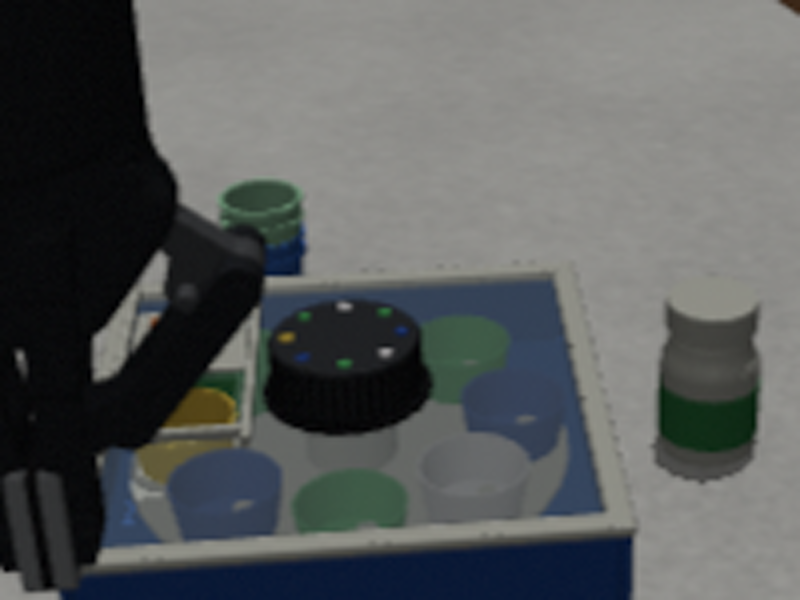

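The yellow cup sits in the open opening at zoomed (348,443). The rib has moved from (348,447) to (254,417), about 47.6 mm. The case, cup stack, carton and bottle are all where they were, so I'll hand in.

```bash
python3 -c "
from station import sign_off
print(sign_off())"
```

```text
the job is handed in; nothing more can be done
None
```

The next dose is ready: the yellow cup is clicked into place under the opening, the hatch is fully open, and the arm is clear.

- **Knob:** I pressed the closed fingertips on the knob's top with 6–8 N and turned it about 70° clockwise. When I lifted off, the yellow cup clicked into place under the hatch.
- **Hatch:** I pushed the orange rib sideways with about 1–2 N until it met its stop, where the force rose to 5 N.
- **Last checks:**
    - The pictures show the yellow cup in the opening and the rib moved about 47.6 mm, against 48 mm nominal and within measuring error.
    - The case, cup stack and bottle look unmoved, as does the part of the carton in view.
    - I was done at about 14 s.
- **Disagreed with the task text:** the tray started about 69° from the hatch, between two clicks, not at one of the listed ones. I went by the camera images instead.
- **Refused calls:** my first two move calls were refused for missing keys, and nothing moved.

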